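# Start the stirrer and bring it up four clicks

### The job

One of the two stirrers has the capped brown bottle on it: press its start key with a fingertip, then push its speed dial clockwise by the wing, up exactly four clicks from wherever it now stands and never into a fifth. Only push: do not take the dial between the fingers, do not press the key again once the dial is turned, and leave the bottle, the other stirrer and the things lying around them undisturbed.

Things in the scene. Friction and masses are not known exactly. Their poses are not given: they have to be found in the camera images.
- stirrer: The stirrer to work: fixed, white, 272 mm deep (x), 180 wide (y), 76 high. The capped brown bottle stands on its square ceramic plate (145 x 155 mm, top 86 mm above the bench, centre at x = +55 mm). Origin: centre of its underside; x front to back, y left seen from its front, z up. The front 105 mm of the top is a dark panel sloping 15 deg down to the front, with dial (y = -35) and key (y = +55).
- key_top (a point): Centre of the top face of that stirrer's start key, moving with it: a plain round grey push button 24 mm across, standing 11 mm above the panel in a flat round bezel 33 mm across, 4 mm high. z: out of the panel, square to it (leaning 15 deg to the front); x: up the slope.
- key (a joint): Press of that key: 0 out, 0.005 m fully in (2 mm then still stand above the bezel). Sprung: about 1.5 N to begin, 5 N fully in; springs back when let go. Counts as pressed from 3.5 mm on, held there for 0.1 s.
- dial_axis (a point): Fixed point on the turning axis of that stirrer's speed dial, level with the top of the dial's skirt, 8 mm above the panel. z: the axis, out of the panel (leaning 15 deg to the front); x: up the slope, to the back. Nearest things: the key 90 mm to its left; up the slope, 71 mm off, the plate's front edge, its top 6 mm above the plane of the panel.
- dial_tip (a point): White-marked end of the dial's wing, turning with it: 25 mm from the axis, on top of the wing, 22 mm above dial_axis. The dial: a round grey skirt 54 mm across, 8 mm high, and across it, through the axis, an upright wing (bar) 52 mm long, 12 mm wide, rising from 8 to 30 mm above the panel. The other end lacks the white line. dial_c1, dial_c2: the wing's two long halves.
- dial (a joint): Angle of that dial, rad, growing clockwise seen from above. Click-stops every 30 deg (0.5236), 0 the lowest, 11 up the highest; starts at rest in one of the lowest four. At 0 the white end points 165 deg anticlockwise from dial_axis x. Leaving a stop takes about 0.13 Nm (6 N at 22 mm); about half way it gives way and springs on by itself, ahead of the finger, into the next stop. No other friction.
- bottle: Brown 250 ml laboratory bottle with blue screw cap, 70 mm across, 140 mm high, standing loose on the plate of the stirrer to work. Origin: centre of its underside.
- spare: A second stirrer of the same make, fixed, with an empty glass beaker on its plate; sizes and axes as stirrer. To be left alone.
- spare_dial (a joint): Angle of the second stirrer's dial, as dial.
- spare_dial_tip (a point): White end of the second stirrer's dial wing, as dial_tip.
- spare_key (a joint): Press of the second stirrer's key, as key.
- beaker: Empty glass beaker, 68 mm across, 90 mm high, on the second stirrer's plate. Origin: centre of its underside.
- amber_bottle: Brown 500 ml bottle with blue cap, 86 mm across, 176 mm high, on the bench at the left. Origin: centre of its underside.
- clear_bottle: Pale 500 ml bottle with blue cap, 86 mm across, 176 mm high, on the bench at the right. Origin: centre of its underside.
- well_plate: Flat 96-well plate 86 x 128 mm, 14 mm high, lying on the bench left of the stirrers. Origin: centre of its underside.
- spatula: Steel laboratory spatula, 185 mm long, 4 mm high, lying on the bench right of the stirrers. Origin: its middle, on the bench.
There are look-alikes about, which are no part of the job. Leave any green or red look-alike of the bottle alone.

How it is judged:
By the outcome, as a careful person would: the job done as asked, in the order asked, and still so for the second after the job is handed in, with the robot touching nothing.
It also fails if it takes over 54 s, if anything falls off the work surface, if the arm or the gripper's body presses on something with over 40 N, if the wrist force passes 120 N, or if a joint passes its speed limit or range.

### The arm

A 6-joint arm with a two-finger parallel gripper is mounted at the origin on the work surface. World frame = base frame: x ahead of the robot, y to its left, z up, the work surface at z = 0. Lengths are in m, angles in rad, forces in N, time in s.
With the tool pointing down it reaches from about 0.375 to 0.825 m from the base axis. Payload 5.5 kg.
Tool frame: the origin (TCP) lies midway between the tips of the shut fingers; the grasp point (between the pads) lies 19 mm behind it; z points along the fingers, y is the line along which they close (so a half turn about z gives the same grasp; the last joint's range is limited). The gripper opens to 85 mm and grips with 20 to 120 N. Pads are 22 mm wide; open, the fingers measure 114 mm over their backs; the gripper's body (76 mm by 85 mm) begins 54 mm behind the grasp point. The pads swing forward as they close: fully open they stand 13 mm farther back than shut.
Start: joints at [1.178, 0.314, -0.047, 1.21, 0, 1.571], TCP at [0.23, 0.554, 0.231] pointing down, gripper open.
Joint ranges: [-2.67, 2.67], [-0.69, 1.73], [-1.03, 1.25], [-2.08, 2.16], [-1.42, 1.45], [-3.14, 3.14]. Speed limits (rad/s): [2.39, 2.39, 3.01, 3.14, 3.14, 3.14].

### API

Orientations are given as a rotation vector (axis times angle).
In Python, from station import ctrl gives the robot as it stands. The module is installed in compiled form; this text tells all that it offers.
- The arm moves only by the shell command python3 -m handwheel 'ROWS'. ROWS is JSON, a list of rows, each a list of 3 entries, a list of its own where there are three numbers: the shift along the tool's x, y, z in mm, then the turn about the tool's z in rad, then the opening, from 0 (shut) to 1 (fully open). In form: [[[dx, dy, dz], yaw, fingers], ...]. A call has 1 to 20 rows; each row is the pose to reach, as a shift and turn from the pose commanded when the call began, along the tool's axes at that moment; what a row does not reach only later rows make up. A row lasts 1/8 s, in which the tool goes at most 62.5 mm and 10.7 degrees, less where a joint would pass 70% of its speed; a pose out of reach is approached as far as the arm can. A call with a gripper value outside its range is refused whole. The fingers move at their own pace and stop on an object; the grip force is fixed at half the most. Time passes only in rows, so rows that repeat a pose let the fingers close. It gives the time, the measured TCP pose, the force, the opening and the grip force at its end, in the units of the state.
- ctrl.read_state(): the state, without advancing time (a new reading comes with each control period).
- ctrl.camera(name): name is "scene" or "top" or "wrist"; returns the picture (480x640x3 uint8, red, green, blue); there is no depth.
- ctrl.get_calibration(name): a dict with "K" (3x3 intrinsics, pixels), "extrinsics" (4x4, takes a point from camera to world coordinates); the wrist camera has in their place "hand_eye" (4x4, takes a point from camera to tool coordinates, whose origin is the TCP and whose axes are the flange's). Camera axes: x right, y down, z forward; pixel columns grow to the right and rows downward; lengths in m; the calibration is good to about 2 mm. A picture is of the moment at which its call begins: read the wrist's pose just before it. get_calibration takes no time and is no camera call.
- ctrl.hand_in(): hands the job in; it is judged then, once.
The state is a dict: "clock": time; "joints": joint angles; "dq": joint speeds; "joint_efforts": joint torques, N m; "tool_pos": TCP position; "eef_rot": TCP orientation; "ft_force": force on the tool from outside, world axes, zero at the start; "ft_torque": the same for the moment, N m; "finger_gap": opening from 0.0 (shut) to 1.0 (fully open); "gripper_force": force on a finger pad.
Only numpy, scipy, OpenCV 4.12 (cv2) and the standard library are available. Lean on these libraries where they do the work, as an engineer would, in place of code of your own. Each camera call takes 0.05 s, during which the arm holds its last target. There are 200 camera calls.

## Working session

There is one attempt and no reset: what is moved stays moved. The work goes in short steps, Python scripts to look and compute and a shell command to move; the robot and the scene stay as the last step left them, time stands still between calls to the robot, and variables do not carry over. Pictures are saved under pics/ and viewed, at most 10 in all, crops included, and the job is handed in when it is done.

```bash
mkdir -p pics; python3 - <<'E'
from station import ctrl
import cv2, numpy as np
for n in ("scene","top"):
    im=ctrl.camera(n); cv2.imwrite(f"pics/{n}0.png",im[:,:,::-1])
    c=ctrl.get_calibration(n); print(n,np.round(c["K"],1).tolist(),np.round(c["extrinsics"],3).tolist())
print(np.round(ctrl.get_calibration("wrist")["hand_eye"],4).tolist(),np.round(ctrl.get_calibration("wrist")["K"],1).tolist())
s=ctrl.read_state();print(s)
E
```

```text
scene [[510.3, 0.0, 314.7], [0.0, 510.3, 228.8], [0.0, 0.0, 1.0]] [[0.796, 0.49, -0.356, 0.984], [0.606, -0.655, 0.452, -0.534], [-0.012, -0.575, -0.818, 1.032], [0.0, 0.0, 0.0, 1.0]]
top [[608.7, 0.0, 311.1], [0.0, 608.7, 231.2], [0.0, 0.0, 1.0]] [[0.018, -0.993, 0.114, 0.388], [-1.0, -0.018, 0.002, 0.007], [0.0, -0.114, -0.994, 1.625], [0.0, 0.0, 0.0, 1.0]]
[[-0.0001, -0.9643, -0.2649, 0.0666], [1.0, -0.0001, 0.0001, -0.0004], [-0.0001, -0.2649, 0.9643, -0.142], [0.0, 0.0, 0.0, 1.0]] [[389.9, 0.0, 315.2], [0.0, 389.9, 238.7], [0.0, 0.0, 1.0]]
{'clock': 0.1, 'joints': array([ 1.17799271e+00,  3.14180191e-01, -4.79940486e-02,  1.21020712e+00,
        4.75068927e-06,  1.57080164e+00]), 'dq': array([-0.00058566,  0.00060402,  0.00222108, -0.00024646,  0.00014958,
       -0.00054568]), 'joint_efforts': array([ 5.69896238e-04, -5.40769458e+01,  3.40540230e+01,  1.12668757e-02,
        5.79204857e-05,  1.77648343e-05]), 'tool_pos': array([0.22946224, 0.55381121, 0.23049931]), 'eef_rot': array([-6.13002102e-01, -3.08088531e+00,  2.44019778e-03]), 'ft_force': array([-0.23249665, -0.02619529, -0.20948228]), 'ft_torque': array([ 0.03440283, -0.00953301,  0.01650697]), 'gripper_force': 0.0, 'finger_gap': 0.999922694081743}
```

View pics/scene0.png

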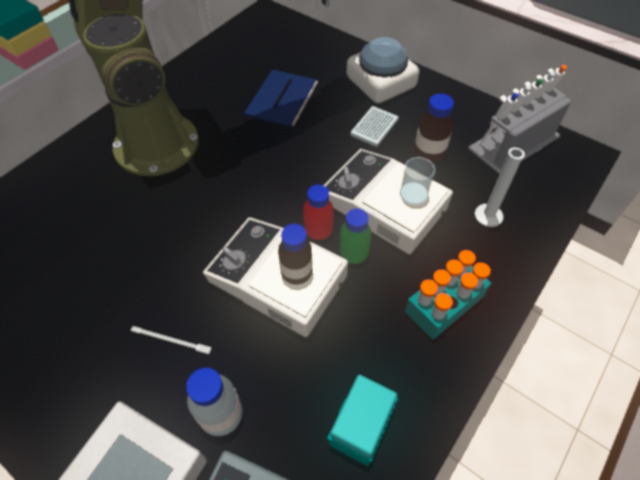

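View pics/top0.png

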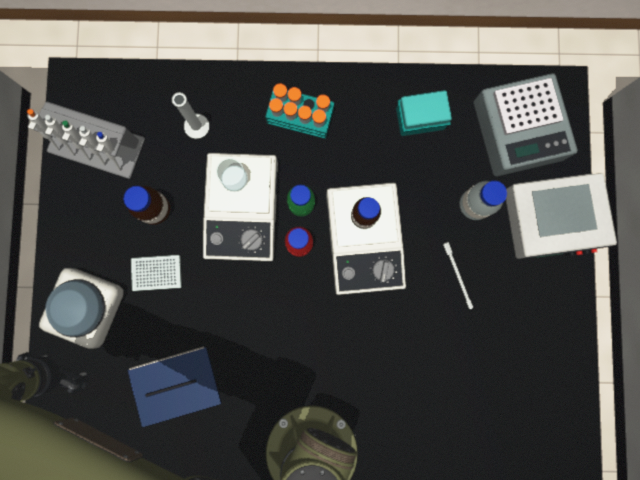

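The stirrer to work is the one at top-view (367,240): its plate carries a brown, blue-capped bottle at (367,210). The other stirrer at (240,207) carries the beaker. The brown bottle at (145,203) and the red and green bottles at (299,240) and (301,200) stand on the bench. I'll enlarge the top view to confirm this and measure roughly.

```bash
cat > h.py <<'E'
from station import ctrl
import cv2, numpy as np
from scipy.spatial.transform import Rotation as R
def cam(n):
    c=ctrl.get_calibration(n); s=ctrl.read_state()
    if n=="wrist":
        T=np.eye(4);T[:3,:3]=R.from_rotvec(s["eef_rot"]).as_matrix();T[:3,3]=s["tool_pos"]
        T=T@np.array(c["hand_eye"])
    else: T=np.array(c["extrinsics"])
    return np.array(c["K"]),T
def ray(px,K,T):
    d=T[:3,:3]@np.linalg.inv(K)@np.array([px[0],px[1],1.]);return T[:3,3],d
def onz(px,z,K,T):
    o,d=ray(px,K,T);return o+d*(z-o[2])/d[2]
def onpl(px,p0,n,K,T):
    o,d=ray(px,K,T);return o+d*((p0-o)@n)/(d@n)
def proj(p,K,T):
    q=K@(T[:3,:3].T@(np.asarray(p)-T[:3,3]));return q[:2]/q[2]
E
python3 - <<'E'
from h import *
im=cv2.imread("pics/top0.png");c=im[165:305,315:425];cv2.imwrite("pics/crop1.png",cv2.resize(c,None,fx=4.2,fy=4.2,interpolation=cv2.INTER_CUBIC))
K,T=cam("top")
m=cv2.inRange(im[165:305,315:425],(150,150,150),(255,255,255))
cs=max(cv2.findContours(m,0,2)[0],key=cv2.contourArea);r=cv2.minAreaRect(cs);b=cv2.boxPoints(r)+[315,165];print(b)
print(np.round([onz(p,.06,K,T) for p in b],3))
print("key",onz((348,273),.072,K,T),"dial",onz((384,270),.09,K,T))
E
```

```text
[[326.54415321 188.92861938]
 [396.5849762  182.6328125 ]
 [406.03669739 287.78321838]
 [335.9958725  294.07902527]]
[[ 0.678 -0.029  0.06 ]
 [ 0.698 -0.212  0.06 ]
 [ 0.425 -0.236  0.06 ]
 [ 0.406 -0.057  0.06 ]]
key [ 0.45995171 -0.08655507  0.072     ] dial [ 0.4682977  -0.17608006  0.09      ]
```

View pics/crop1.png

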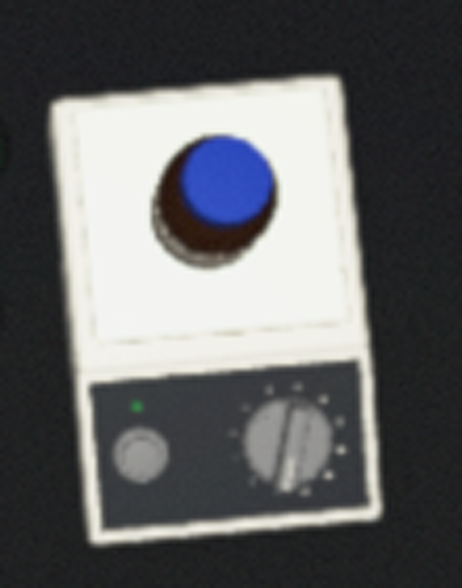

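Confirmed: the brown bottle with the blue cap is on this stirrer. In the crop the key is at (140,455) and the dial at (288,443). The white wing end points to the front at about 168°, so it probably stands at stop 0. I'll go over the panel with the fingers shut, tool x toward the robot.

```bash
python3 -m handwheel '[[[-475,-544,0],-0.48,0],[[-475,-544,0],-0.48,0],[[-475,-544,0],-0.48,0],[[-475,-544,0],-0.48,0],[[-475,-544,0],-0.48,0],[[-475,-544,0],-0.48,0],[[-475,-544,0],-0.48,0],[[-475,-544,0],-0.48,0],[[-475,-544,0],-0.48,0],[[-475,-544,0],-0.48,0],[[-475,-544,0],-0.48,0],[[-475,-544,0],-0.48,0],[[-475,-544,0],-0.48,0],[[-475,-544,30],-0.48,0],[[-475,-544,30],-0.48,0],[[-475,-544,30],-0.48,0]]'
python3 - <<'E'
from h import *
K,T=cam("wrist");im=ctrl.camera("wrist")[:,:,::-1];cv2.imwrite("pics/w1.png",im);np.savez("w1.npz",K=K,T=T)
s=ctrl.read_state();print(s["joints"].round(3),s["tool_pos"].round(4),R.from_rotvec(s["eef_rot"]).as_matrix().round(3).tolist(),s["finger_gap"])
E
```

```text
clock: 2.1
tool_pos: [0.4602, -0.1294, 0.2019]
eef_rot: [0.139, -3.138, -0.0]
ft_force: [0.2, 0.8, 1.0]
finger_gap: 0.001
gripper_force: 0.0
[-0.274  0.1   -0.38   1.09   0.    -0.362] [ 0.4606 -0.1296  0.2023] [[-0.996, -0.088, 0.001], [-0.088, 0.996, -0.0], [-0.001, -0.0, -1.0]] 0.0012808264938777216
```

View pics/w1.png

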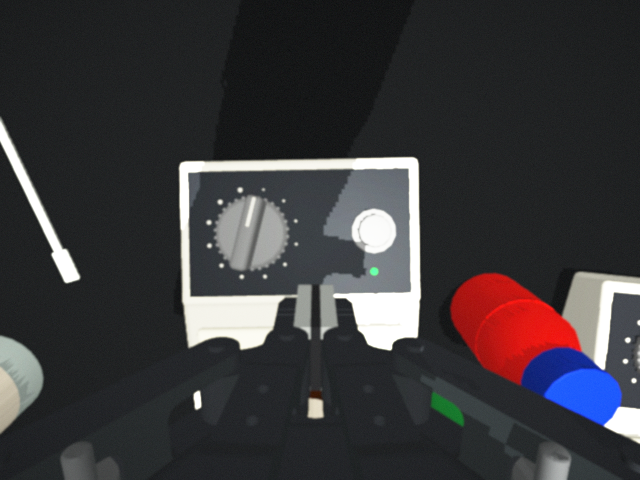

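The wrist view shows the dial at about (251,233), with its white line running to the front at (254,197). That is about 165°, so stop 0. The key is at (375,231), and the red bottle is well to the left of it. Next I'll locate both precisely.

```bash
python3 - <<'E'
from h import *
im=cv2.imread("pics/w1.png");d=np.load("w1.npz");K,T=d["K"],d["T"]
g=cv2.cvtColor(im,6)
def blob(x0,x1,y0,y1,lo,hi=255):
    m=cv2.inRange(g[y0:y1,x0:x1],lo,hi);m=cv2.morphologyEx(m,2,np.ones((5,5)));c=cv2.convexHull(max(cv2.findContours(m,0,2)[0],key=cv2.contourArea))
    e=cv2.fitEllipse(c);return np.array(e[0])+[x0,y0],e[1]
kb=blob(345,405,200,262,140);print("bezel+key",kb)
db=blob(211,293,192,275,85);print("dial skirt",db)
t=np.radians(15)
print("key at bezel-top z.066",onz(kb[0],.0657,K,T),"dial at skirt z",onz(db[0],.0696,K,T))
# panel corners
m=cv2.inRange(g[150:310,170:430],150,255)
for n,p in dict(fl=(418,158),fr=(181,163)).items(): print(n,onz(p,.048,K,T).round(4))
m=cv2.inRange(g[200:262,345:405],235,255);c=max(cv2.findContours(m,0,2)[0],key=cv2.contourArea);print("bright",cv2.fitEllipse(c))
E
```

```text
bezel+key (array([373.61857224, 230.57089424]), (45.21027755737305, 46.35569381713867))
dial skirt (array([251.03106308, 233.28279877]), (74.83951568603516, 77.31291961669922))
key at bezel-top z.066 [ 0.45977815 -0.08673074  0.0657    ] dial at skirt z [ 0.46871167 -0.17592835  0.0696    ]
fl [ 0.4057 -0.0578  0.048 ]
fr [ 0.425  -0.2336  0.048 ]
bright ((30.277286529541016, 30.738330841064453), (38.584041595458984, 40.353145599365234), 123.66361236572266)
```

Key to dial comes out at 89.6 mm against 90 given, and the skirt at about 53 mm against 54, so the measurement holds. Key top is about (0.458,-0.087,0.0725) and dial axis about (0.4687,-0.1759,0.0696). I'll move just above the key, then press in small steps with force readings.

```bash
python3 -m handwheel '[[[6,43,50],0,0],[[6,43,100],0,0],[[6,43,115],0,0],[[6,43,121],0,0],[[6,43,121],0,0],[[6,43,121],0,0]]'; python3 -m handwheel '[[[0,0,4],0,0],[[0,0,7],0,0],[[0,0,8],0,0],[[0,0,8],0,0]]'
```

```text
clock: 2.9
tool_pos: [0.452, -0.0883, 0.0818]
eef_rot: [-0.136, 3.136, -0.001]
ft_force: [0.9, 0.2, -0.4]
finger_gap: -0.003
gripper_force: 0.0
clock: 3.4
tool_pos: [0.4506, -0.0878, 0.0724]
eef_rot: [-0.137, 3.139, -0.0]
ft_force: [-0.0, 0.4, 1.4]
finger_gap: 0.001
gripper_force: 0.8
```

```bash
python3 -m handwheel '[[[0,0,1],0,0],[[0,0,2],0,0],[[0,0,2],0,0]]';python3 -m handwheel '[[[0,0,1],0,0],[[0,0,1],0,0]]';python3 -m handwheel '[[[0,0,1],0,0],[[0,0,1],0,0]]'
```

```text
clock: 3.78
tool_pos: [0.451, -0.0878, 0.0705]
eef_rot: [-0.137, 3.138, -0.0]
ft_force: [1.1, -0.1, 3.2]
finger_gap: -0.0
gripper_force: 1.4
clock: 4.03
tool_pos: [0.4512, -0.0878, 0.0696]
eef_rot: [-0.137, 3.137, -0.0]
ft_force: [2.0, 0.0, 3.5]
finger_gap: -0.002
gripper_force: 1.7
clock: 4.28
tool_pos: [0.451, -0.0878, 0.0685]
eef_rot: [-0.137, 3.138, -0.0]
ft_force: [2.5, -0.2, 5.0]
finger_gap: 0.0
gripper_force: 2.1
```

```bash
python3 -m handwheel '[[[0,0,1],0,0],[[0,0,1],0,0],[[0,0,1],0,0]]'; python3 - <<'E'
from h import *
im=ctrl.camera("wrist")[:,:,::-1];cv2.imwrite("pics/w2.png",im)
E
```

```text
clock: 4.65
tool_pos: [0.451, -0.0878, 0.0676]
eef_rot: [-0.137, 3.138, -0.0]
ft_force: [2.0, 0.6, 5.9]
finger_gap: -0.006
gripper_force: 2.4
```

View pics/w2.png

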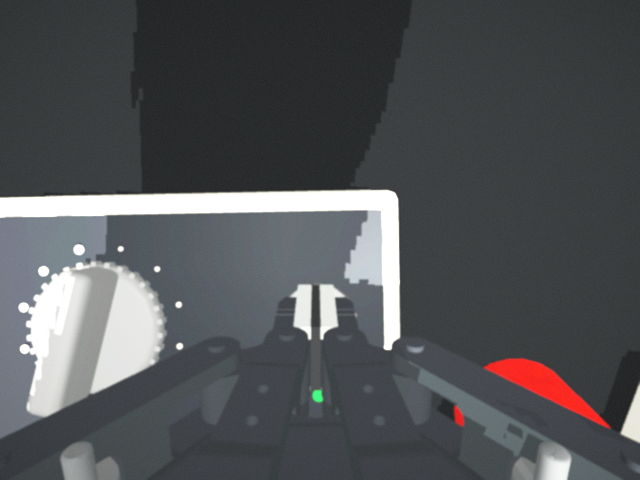

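```bash
python3 -m handwheel '[[[0,0,1],0,0],[[0,0,1],0,0],[[0,0,1],0,0]]'
```

```text
clock: 5.08
tool_pos: [0.4512, -0.0878, 0.0672]
eef_rot: [-0.137, 3.137, -0.0]
ft_force: [-1.1, 0.9, 12.8]
finger_gap: 0.0
gripper_force: 6.2
```

Hard stop reached (force jump to 12.8 N), so the key is fully pressed and was held long enough. I'll lift, cross over to the right of the wing's white end, and go down beside it.

```bash
python3 -m handwheel '[[[0,0,-25],0,0],[[0,0,-55],0,0],[[10,-50,-55],0,0],[[20,-108,-55],0,0],[[20,-115,-55],0,0],[[20,-115,-30],0,0],[[20,-115,-7],0,0],[[20,-115,-7],0,0],[[20,-115,-7],0,0]]'; python3 - <<'E'
from h import *
im=ctrl.camera("wrist")[:,:,::-1];cv2.imwrite("pics/w3.png",im)
E
```

```text
clock: 6.2
tool_pos: [0.4404, -0.2035, 0.0735]
eef_rot: [0.138, -3.138, -0.001]
ft_force: [0.2, -0.1, -0.1]
finger_gap: -0.001
gripper_force: 0.0
```

View pics/w3.png

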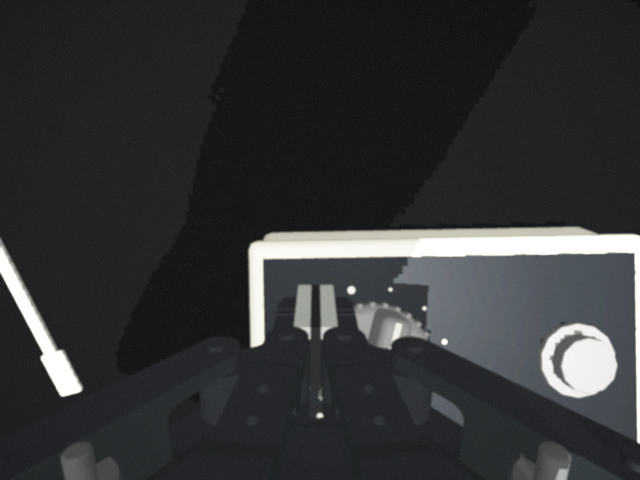

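The fingers stand right of the wing's white end, which shows at (385,325) against a finger edge of about 357. I'll push left in small steps.

```bash
python3 -m handwheel '[[[0,4,0],0,0],[[0,8,0],0,0],[[0,8,0],0,0]]'; for i in 1 2 3; do python3 -m handwheel '[[[0,1,0],0,0],[[0,2,0],0,0],[[0,2,0],0,0]]'|grep -E "tool_pos|ft_force"; done
```

```text
clock: 6.62
tool_pos: [0.44, -0.1957, 0.0736]
eef_rot: [-0.138, 3.138, -0.0]
ft_force: [-0.6, 0.6, 0.5]
finger_gap: 0.003
gripper_force: 0.0
tool_pos: [0.4397, -0.1941, 0.0733]
ft_force: [0.2, -0.6, -0.1]
tool_pos: [0.4397, -0.1925, 0.0734]
ft_force: [0.4, -3.3, -0.9]
tool_pos: [0.4395, -0.1906, 0.0734]
ft_force: [0.2, -4.3, -1.1]
```

```bash
for i in 1 2 3; do python3 -m handwheel '[[[0,1,0],0,0],[[0,1,0],0,0]]'|grep -E "tool_pos|ft_force"; done
```

```text
tool_pos: [0.4395, -0.1897, 0.0734]
ft_force: [0.4, -5.4, -0.4]
tool_pos: [0.4395, -0.189, 0.0735]
ft_force: [0.4, -6.2, -1.7]
tool_pos: [0.4392, -0.1883, 0.0736]
ft_force: [-1.5, -7.1, 0.6]
```

```bash
for i in 1 2 3; do python3 -m handwheel '[[[0,1,0],0,0],[[0,1,0],0,0]]'|grep -E "tool_pos|ft_force"; done
```

```text
tool_pos: [0.4387, -0.1875, 0.0736]
ft_force: [-1.5, -8.9, 2.5]
tool_pos: [0.4386, -0.1871, 0.0737]
ft_force: [-2.6, -10.2, 2.1]
tool_pos: [0.439, -0.184, 0.0735]
ft_force: [-0.6, -2.2, 1.9]
```

Click 1 is done: the force fell away, and the finger geometry puts the wing at about 135°. For click 2 I push diagonally back-left.

```bash
python3 -m handwheel '[[[-1,1,-0.3],0,0],[[-2,2,-0.5],0,0],[[-2,2,-0.5],0,0]]'|grep -E "tool_pos|ft_force"; for i in 1 2 3; do python3 -m handwheel '[[[-0.7,0.7,0],0,0],[[-0.7,0.7,0],0,0]]'|grep -E "tool_pos|ft_force"; done
```

```text
tool_pos: [0.4402, -0.1816, 0.0736]
ft_force: [-3.0, -2.8, 1.2]
tool_pos: [0.4406, -0.181, 0.0736]
ft_force: [-4.2, -3.0, 2.5]
tool_pos: [0.441, -0.1803, 0.0736]
ft_force: [-4.8, -3.7, 4.5]
tool_pos: [0.4414, -0.1797, 0.0736]
ft_force: [-5.8, -3.0, 5.7]
```

```bash
python3 -m handwheel '[[[0,0,-1.5],0,0],[[0,0,-1.5],0,0]]'|grep -E "tool_pos|ft_force"; for i in 1 2 3; do python3 -m handwheel '[[[-0.7,0.7,-0.2],0,0],[[-0.7,0.7,-0.2],0,0]]'|grep -E "tool_pos|ft_force"; done
```

```text
tool_pos: [0.4413, -0.1795, 0.0746]
ft_force: [-4.1, -3.3, -0.6]
tool_pos: [0.4416, -0.1789, 0.0747]
ft_force: [-4.9, -3.7, -2.2]
tool_pos: [0.4419, -0.1786, 0.0748]
ft_force: [-5.2, -6.2, 0.4]
tool_pos: [0.442, -0.1782, 0.0749]
ft_force: [-4.2, -3.9, -0.4]
```

```bash
for i in 1 2 3; do python3 -m handwheel '[[[-0.7,0.7,-0.2],0,0],[[-0.7,0.7,-0.2],0,0]]'|grep -E "tool_pos|ft_force"; done; python3 - <<'E'
from h import *
A=np.array([.4687,-.1759,.0686]);p=ctrl.read_state()["tool_pos"]-A
X=p@[.996,.088,0]+.011;Y=p@[-.088,.996,0]+.0145;x=(X+.0026)/.966;r=np.hypot(x,Y)
print(x,Y,np.degrees(np.arctan2(Y,x)-np.arcsin(.006/r)))
im=ctrl.camera("wrist")[:,:,::-1];cv2.imwrite("pics/w4.png",im)
E
```

```text
tool_pos: [0.4433, -0.1763, 0.0752]
ft_force: [-5.0, -1.6, -0.7]
tool_pos: [0.444, -0.1754, 0.0754]
ft_force: [-5.4, -1.7, -0.7]
tool_pos: [0.4445, -0.1747, 0.0755]
ft_force: [-5.1, -3.9, -0.7]
-0.010792850924479553 0.017847599489406736 104.4437642160947
```

View pics/w4.png

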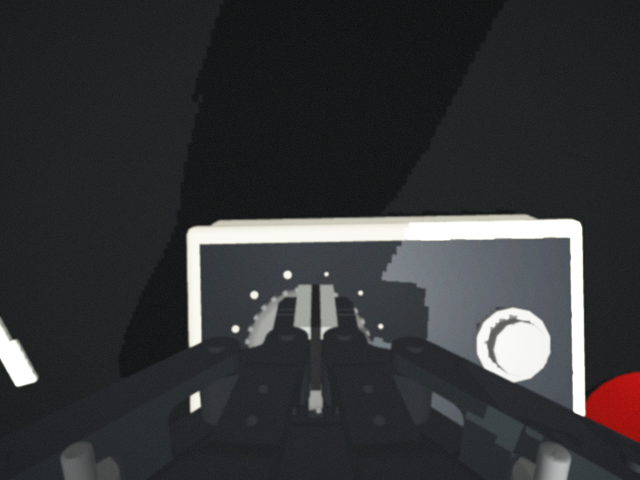

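The fingers hide the wing. The force fell in between, so click 2 has probably happened. I'll back off, lift and check from above.

```bash
python3 -m handwheel '[[[10,-3,0],0,0],[[10,-3,-40],0,0],[[-15,42,-80],0,0],[[-15,42,-80],0,0],[[-15,42,-80],0,0]]'|grep -E "tool_pos|ft_force|clock"; python3 - <<'E'
from h import *
K,T=cam("wrist");im=ctrl.camera("wrist")[:,:,::-1];np.savez("w5.npz",K=K,T=T);cv2.imwrite("pics/w5.png",im)
E
```

```text
clock: 12.8
tool_pos: [0.4576, -0.1317, 0.1562]
ft_force: [-0.2, 0.1, -0.3]
```

View pics/w5.png

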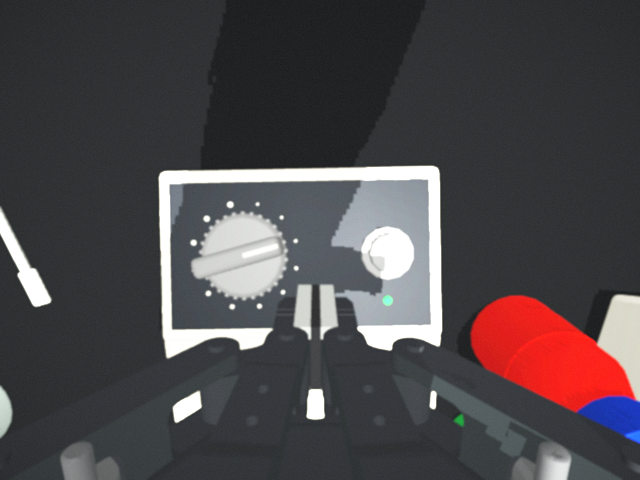

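The white end is at (283,244) and the plain end at (193,268), giving 105°: exactly two clicks, and the bottle, key and surroundings are untouched. For click 3 I go down in front of the left half and push straight back.

```bash
python3 -m handwheel '[[[25,-17,0],0,0],[[25,-17,40],0,0],[[25,-17,78],0,0],[[25,-17,81],0,0],[[25,-17,81],0,0]]'|grep -E "tool_pos|ft_force"; python3 -m handwheel '[[[-2,0,0],0,0],[[-4,0,0],0,0],[[-4,0,0],0,0]]'|grep -E "tool_pos|ft_force"; for i in 1 2 3; do python3 -m handwheel '[[[-1,0,0],0,0],[[-1.5,0,-0.3],0,0],[[-1.5,0,-0.3],0,0]]'|grep -E "tool_pos|ft_force"; done
```

```text
tool_pos: [0.4338, -0.1514, 0.0756]
ft_force: [0.2, 0.4, 0.1]
tool_pos: [0.4384, -0.1509, 0.076]
ft_force: [-2.3, -0.6, 1.6]
tool_pos: [0.4394, -0.1505, 0.0757]
ft_force: [-5.3, 0.8, 4.1]
tool_pos: [0.4405, -0.1501, 0.0758]
ft_force: [-5.2, 1.2, 3.6]
tool_pos: [0.4415, -0.1497, 0.076]
ft_force: [-6.2, 1.6, 4.8]
```

```bash
for i in 1 2 3 4; do python3 -m handwheel '[[[-1,0,-0.5],0,0],[[-1,0,-0.5],0,0]]'|grep -E "tool_pos|ft_force"; done
```

```text
tool_pos: [0.4422, -0.1495, 0.0763]
ft_force: [-6.9, 1.8, 4.6]
tool_pos: [0.4428, -0.1496, 0.0765]
ft_force: [-7.0, 0.6, -0.1]
tool_pos: [0.4433, -0.1498, 0.0767]
ft_force: [-7.4, -1.3, -0.5]
tool_pos: [0.4465, -0.1497, 0.0779]
ft_force: [-2.3, 1.9, -1.2]
```

Click 3 gave way. For click 4 I shift slightly outward for leverage, then creep back in small steps and stop as soon as it gives.

```bash
python3 -m handwheel '[[[1,4,0],0,0],[[1,4,0],0,0]]'|grep -E "tool_pos|ft_force"; for i in 1 2 3; do python3 -m handwheel '[[[-1,0,-0.3],0,0],[[-1.2,0,-0.4],0,0]]'|grep -E "tool_pos|ft_force"; done
```

```text
tool_pos: [0.4465, -0.146, 0.0788]
ft_force: [-1.1, -0.2, 0.2]
tool_pos: [0.4471, -0.1461, 0.079]
ft_force: [0.7, 0.2, 0.7]
tool_pos: [0.4479, -0.146, 0.0793]
ft_force: [-0.3, 0.7, 0.0]
tool_pos: [0.4491, -0.1459, 0.0796]
ft_force: [-0.2, 0.4, -0.3]
```

```bash
python3 - <<'E'
from h import *
K,T=cam("top");im=ctrl.camera("top")[:,:,::-1];c=im[165:305,315:425];cv2.imwrite("pics/crop2.png",cv2.resize(c,None,fx=4.2,fy=4.2,interpolation=2))
E
for i in 1 2 3; do python3 -m handwheel '[[[-0.8,0,-0.2],0,0],[[-0.8,0,-0.2],0,0]]'|grep -E "tool_pos|ft_force"; done
```

```text
tool_pos: [0.4496, -0.1458, 0.0797]
ft_force: [-0.5, -0.5, -0.7]
tool_pos: [0.4502, -0.1457, 0.0798]
ft_force: [0.2, -0.5, -1.2]
tool_pos: [0.451, -0.1456, 0.08]
ft_force: [-1.7, -0.6, -0.9]
```

```bash
for i in 1 2 3; do python3 -m handwheel '[[[-0.8,0,-0.3],0,0],[[-0.8,0,-0.3],0,0]]'|grep -E "tool_pos|ft_force"; done
```

```text
tool_pos: [0.4519, -0.1455, 0.0804]
ft_force: [-2.8, -1.2, -0.3]
tool_pos: [0.4528, -0.1454, 0.0807]
ft_force: [-3.4, -1.2, -1.9]
tool_pos: [0.4536, -0.1453, 0.081]
ft_force: [-3.5, -0.8, -2.1]
```

```bash
for i in 1 2 ; do python3 -m handwheel '[[[-0.8,0,-0.2],0,0],[[-0.8,0,-0.2],0,0]]'|grep -E "tool_pos|ft_force|clock"; done
```

```text
clock: 18.77
tool_pos: [0.4544, -0.1453, 0.0812]
ft_force: [-3.7, -1.6, -1.9]
clock: 19.02
tool_pos: [0.4552, -0.1452, 0.0814]
ft_force: [-4.2, -0.7, -1.6]
```

```bash
for i in 1 2 ; do python3 -m handwheel '[[[-0.7,0,-0.2],0,0],[[-0.7,0,-0.2],0,0]]'|grep -E "tool_pos|ft_force"; done
```

```text
tool_pos: [0.4563, -0.1446, 0.0818]
ft_force: [-3.6, 1.0, -1.1]
tool_pos: [0.4563, -0.1446, 0.0818]
ft_force: [-5.2, 1.6, -0.8]
```

That reading is ambiguous, so I'll back off and look rather than risk a fifth click.

```bash
python3 -m handwheel '[[[8,3,0],0,0],[[12,3,-40],0,0],[[5,10,-75],0,0],[[5,10,-75],0,0],[[5,10,-75],0,0]]'|grep -E "tool_pos|ft_force|clock"; python3 - <<'E'
from h import *
K,T=cam("wrist");im=ctrl.camera("wrist")[:,:,::-1];np.savez("w6.npz",K=K,T=T);cv2.imwrite("pics/w6.png",im)
E
```

```text
clock: 20.15
tool_pos: [0.4514, -0.1357, 0.1571]
ft_force: [-1.4, -0.4, -0.2]
```

View pics/w6.png

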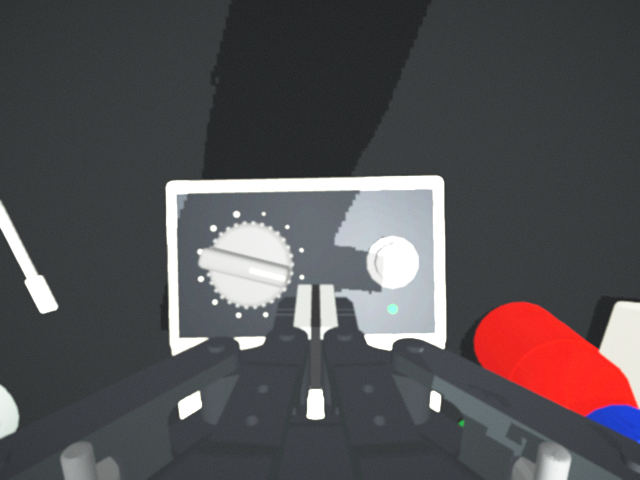

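The white end is at (290,275) and the plain end at (200,258), about 75–79°, so exactly three clicks. The last push stopped just short and the dial fell back. I'll repeat it 4 mm nearer the axis.

```bash
python3 -m handwheel '[[[9,-14,0],0,0],[[9,-14,40],0,0],[[9,-14,76],0,0],[[9,-14,78],0,0],[[9,-14,78],0,0]]'|grep -E "tool_pos|ft_force"; python3 -m handwheel '[[[-2,0,-0.5],0,0],[[-4,0,-1],0,0],[[-4,0,-1],0,0]]'|grep -E "tool_pos|ft_force"; for i in 1 2 3; do python3 -m handwheel '[[[-1,0,-0.3],0,0],[[-1,0,-0.3],0,0]]'|grep -E "tool_pos|ft_force"; done
```

```text
tool_pos: [0.4431, -0.1509, 0.0793]
ft_force: [-0.2, 0.9, 0.8]
tool_pos: [0.4479, -0.1502, 0.0806]
ft_force: [-0.8, -0.5, 0.0]
tool_pos: [0.4482, -0.1499, 0.0803]
ft_force: [-0.1, 0.8, 0.4]
tool_pos: [0.449, -0.1498, 0.0804]
ft_force: [-0.8, -0.4, 0.2]
tool_pos: [0.4496, -0.1497, 0.0806]
ft_force: [-1.2, -0.3, -0.4]
```

```bash
python3 -m handwheel '[[[-1,0,-0.2],0,0],[[-2,0,-0.4],0,0],[[-2,0,-0.4],0,0]]'|grep -E "tool_pos|ft_force";for i in 1 2 3; do python3 -m handwheel '[[[-0.8,0,-0.2],0,0],[[-0.8,0,-0.2],0,0]]'|grep -E "tool_pos|ft_force"; done
```

```text
tool_pos: [0.4516, -0.1496, 0.081]
ft_force: [-4.0, -1.5, -1.2]
tool_pos: [0.4525, -0.1495, 0.0812]
ft_force: [-4.6, -0.9, -0.3]
tool_pos: [0.4532, -0.1495, 0.0814]
ft_force: [-5.0, -1.7, 0.0]
tool_pos: [0.4538, -0.1495, 0.0815]
ft_force: [-5.6, -2.0, -0.9]
```

```bash
for i in 1 2 3; do r=$(python3 -m handwheel '[[[-0.6,0,-0.1],0,0],[[-0.6,0,-0.1],0,0]]'|grep -E "tool_pos|ft_force"); echo $r; done
```

```text
tool_pos: [0.4543, -0.149, 0.0815] ft_force: [-6.2, -0.8, -1.2]
tool_pos: [0.4544, -0.1487, 0.0814] ft_force: [-7.0, -0.0, -2.0]
tool_pos: [0.4545, -0.1484, 0.0813] ft_force: [-7.1, 0.0, -1.7]
```

The tip is deflecting sideways along the wing, so I'll add a rightward component to stay square to it.

```bash
for i in 1 2 3; do r=$(python3 -m handwheel '[[[-0.5,-0.6,-0.1],0,0],[[-0.5,-0.6,-0.1],0,0]]'|grep -E "tool_pos|ft_force"); echo $r; done
```

```text
tool_pos: [0.4547, -0.1486, 0.0812] ft_force: [-7.6, 1.2, -2.9]
tool_pos: [0.455, -0.1489, 0.0812] ft_force: [-7.0, 1.4, -1.7]
tool_pos: [0.4549, -0.1494, 0.081] ft_force: [-8.6, 1.5, -2.5]
```

```bash
for i in 1 2 3; do r=$(python3 -m handwheel '[[[-0.6,-0.3,-0.1],0,0],[[-0.6,-0.3,-0.1],0,0]]'|grep -E "tool_pos|ft_force"); echo $r; done
```

```text
tool_pos: [0.455, -0.1496, 0.081] ft_force: [-9.9, 2.0, -2.9]
tool_pos: [0.4586, -0.1503, 0.0821] ft_force: [-4.7, 1.7, -1.8]
tool_pos: [0.4599, -0.1507, 0.0825] ft_force: [-2.8, 2.7, -2.5]
```

It gave way. I'll back off, lift and verify.

```bash
python3 -m handwheel '[[[8,4,0],0,0],[[14,6,-40],0,0],[[5,14,-75],0,0],[[5,14,-75],0,0],[[5,14,-75],0,0]]'|grep -E "tool_pos|ft_force|clock"; python3 - <<'E'
from h import *
K,T=cam("wrist");im=ctrl.camera("wrist")[:,:,::-1];cv2.imwrite("pics/w7.png",im)
E
```

```text
clock: 25.95
tool_pos: [0.4542, -0.1382, 0.1579]
ft_force: [-0.5, -0.3, -0.6]
```

View pics/w7.png

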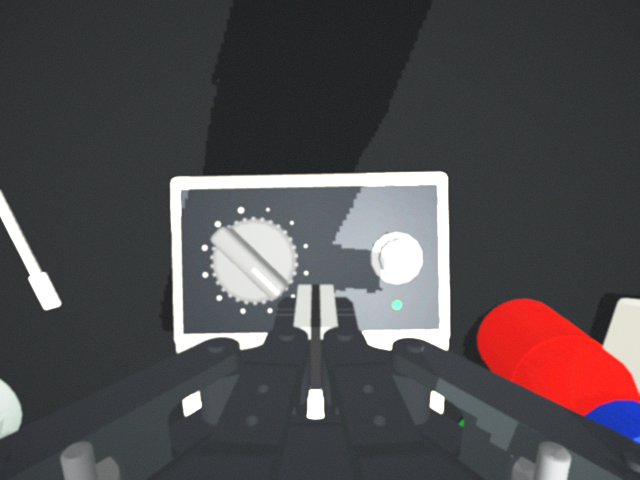

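The white end is at (280,292) and the plain end at (218,234), about 45°, so exactly four clicks up from 165°. The arm is clear of everything.

```bash
python3 -c "
from station import ctrl
print(ctrl.hand_in())"
```

```text
the job is handed in; nothing more can be done
None
```

I pressed the start key fully in once, then pushed the dial up exactly four clicks (white end from 165° to about 45°), and handed the job in after about 26 s with the arm clear; I saw nothing else disturbed in the views I checked.

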